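Seat the red hex key in the model robot's recessed screw

TASK

Take the red T-handled hex key out of the wooden stand and fit it into the screw hidden at the bottom of the yellow collar on the model robot's deck: turn the key so that its hexagon lines up and it drops in, fully home. Let go and leave it standing there upright, ready for tightening; leave the blue and green keys in the stand.

Things in the scene. Friction and masses are not known exactly. Their poses are not given: they have to be found in the camera images.
- red_key_handle (a point): Handle centre of the loose red key (100 g), upright in a hole of the wooden stand. Handle: level bar 70 mm long (x), 14 wide (y), 18 high (z up). The steel shaft goes straight down from its middle, tip 89 mm below this point: hexagon 14 mm across flats, two corners pointing along the bar (x); the last 4 mm are a tapered round pilot. In the stand this point is 94 mm above the table; it lifts straight up.
- socket (a point): Rim centre of the yellow collar on the fixed model robot, 61 mm over the table. A funnel, 38 mm wide at the rim, ends 19 mm wide 16 mm down. Below it the hex socket: 15.4 mm across flats, 20 mm deep, two corners along x, which is along the tracks and the black deck lines. The key drops in with its bar at 0, 60 or 120 deg to x, give or take 12; handle centre then 53 mm above this point, else about 67.
- blue_key_handle (a point): Handle centre of the loose blue key: same shape, size and axes as the red one, hexagon only 12 mm. It stays in its hole. The fixed stand, 60 x 250 x 40 mm high, has three round holes 18.5 mm wide and 35 mm deep in a row, 85 mm apart; each holds one key, in any order, bars roughly across the row.
- green_key_handle (a point): Handle centre of the loose green key: same shape, size and axes as the red one, hexagon only 11 mm. It stays in its hole of the stand. Any key lets go of its hole freely, and the red one stands by itself in the socket when released, leaning a few degrees at most.

How it is judged:
By the outcome, as a careful person would: the job done as asked, in the order asked, and still so for the second after the job is handed in, with the robot touching nothing.
It also fails if it takes over 40 s, if anything falls off the work surface, if the arm or the gripper's body presses on something with over 40 N, if the wrist force passes 120 N, or if a joint passes its speed limit or range.

ROBOT

A 6-joint arm with a two-finger parallel gripper is mounted at the origin on the work surface. World frame = base frame: x ahead of the robot, y to its left, z up, the work surface at z = 0. Lengths are in mm, angles in rad, forces in N, time in s.
With the tool pointing down it reaches from about 350 to 875 mm from the base axis. Payload 4.2 kg.
Tool frame: the origin (TCP) lies at the very end of the fingers, on their centre line; the grasp point (between the pads) lies arm.hold_point_z behind it (arm.hold_point_z is the distance from the TCP to the grasp point, in mm); y points along the fingers, x is the direction in which the jaws open and shut, and the axes are right-handed (so a half turn about y gives the same grasp; the last joint's range is limited). The gripper opens to 85 mm and grips with 20 to 120 N. Pads are 22 mm wide; open, the fingers measure 114 mm over their backs; the gripper's body (76 mm by 85 mm) begins 54 mm behind the grasp point. The pads swing forward as they close: fully open they stand 13 mm farther back than shut.
Start: joints at [1.539, 0.385, 0.008, 0, -1.194, -0.259], TCP at [179.167, 598.747, 231.312] pointing down, gripper open.
Joint ranges: [-3.14, 3.14], [-1.21, 2.06], [-1.07, 1.41], [-3.16, 2.05], [-2.99, -0.16], [-3.1, 3.1]. Speed limits (rad/s): [2.79, 2.79, 3.14, 3.14, 3.14, 3.14].

INTERFACE

Orientations are given as a unit quaternion [x, y, z, w].
In Python, from bench import arm gives the robot as it stands.
- The arm moves only by the shell command python3 -m creep 'ROWS'. ROWS is JSON, a list of rows, each a list of 3 entries, a list of its own where there are three numbers: the shift along the world's x, y, z in mm, then the turn, a rotation vector about the world's x, y, z in rad, then the gripper command: -1 is shut, 1 is fully open, values between are in proportion. In form: [[[dx, dy, dz], [wx, wy, wz], jaw], ...]. A call has 1 to 12 rows; each row is the pose to reach, as a shift and turn from the pose commanded when the call began; what a row does not reach only later rows make up. A row lasts 1/12 s, in which the tool goes at most 41.7 mm and 7.16 degrees, less where a joint would pass 70% of its speed; a pose out of reach is approached as far as the arm can. A call with a gripper value outside its range is refused whole. The fingers move at their own pace and stop on an object; the grip force is fixed at half the most. Time passes only in rows, so rows that repeat a pose let the fingers close. It gives the time, the measured TCP pose, the force and the opening at its end, in the units of the state.
- arm.read_state(): the state, without advancing time (a new reading comes with each control period).
- arm.get_image(name): name is "scene" or "side" or "wrist"; returns (picture, depth): 480x640x3 uint8, red, green, blue; 480x640 float32, mm along the optical axis (not along the pixel's ray), 0 where there is no reading.
- arm.camera_params(name): a dict with "camera_matrix" (3x3 intrinsics, pixels), "extrinsics" (4x4, takes a point from world to camera coordinates); the wrist camera has in their place "T_tool_cam" (4x4, takes a point from camera to tool coordinates, whose origin is the TCP and whose axes are the tool frame's). Camera axes: x right, y down, z forward; pixel columns grow to the right and rows downward; lengths in mm; the calibration is good to about 2 mm. A picture is of the moment at which its call begins: read the wrist's pose just before it. camera_params takes no time and is no camera call.
- arm.job_done(): hands the job in, once; it reports no verdict.
The state is a dict: "clock": time; "joints": joint angles; "joint_vel": joint speeds; "joint_efforts": joint torques, N m; "position": TCP position; "ee_rot": TCP orientation; "contact_force": force on the tool from outside, world axes, zero at the start; "wrist_torque": the same for the moment, N m; "gripper_width": finger opening in mm.
Only numpy, scipy, OpenCV 4.12 (cv2) and the standard library are available. Lean on these libraries where they do the work, as an engineer would, in place of code of your own. Each camera call takes 0.05 s, during which the arm holds its last target.

## Working session

There is one attempt and no reset: what is moved stays moved. The work goes in short steps, Python scripts to look and compute and a shell command to move; the robot and the scene stay as the last step left them, time stands still between calls to the robot, and variables do not carry over. Pictures are saved under pics/ and viewed, and the job is handed in when it is done.

```bash
mkdir -p pics
python3 - <<'E'
from bench import arm
import cv2,numpy as np
s=arm.read_state();print({k:np.round(v,3).tolist() for k,v in s.items()},arm.hold_point_z)
for n in("scene","side","wrist"):
    p=arm.camera_params(n);print(n,{k:np.round(v,3).tolist() for k,v in p.items()})
    im,d=arm.get_image(n);cv2.imwrite(f"pics/{n}0.png",im[:,:,::-1]);np.save(f"pics/{n}0.npy",d);np.save(f"pics/{n}0i.npy",im)
E
```

```text
{'clock': 0.0, 'joints': [1.539, 0.386, 0.007, -0.0, -1.194, -0.259], 'joint_vel': [0.001, -0.001, 0.0, -0.002, -0.0, 0.002], 'joint_efforts': [-0.001, -39.229, 18.841, 4.186, -0.004, -0.0], 'position': [179.013, 598.202, 230.229], 'ee_rot': [0.423, -0.567, 0.568, -0.422], 'contact_force': [0.107, -0.39, 0.351], 'wrist_torque': [-0.025, -0.048, -0.005], 'gripper_width': 85.723} 18.700000000000003
scene {'camera_matrix': [[476.852, 0.0, 322.754], [0.0, 476.852, 232.522], [0.0, 0.0, 1.0]], 'extrinsics': [[-0.024, 1.0, 0.005, -33.638], [0.803, 0.022, -0.595, -361.857], [-0.595, -0.01, -0.804, 1310.825], [0.0, 0.0, 0.0, 1.0]]}
side {'camera_matrix': [[512.167, 0.0, 318.821], [0.0, 512.167, 235.349], [0.0, 0.0, 1.0]], 'extrinsics': [[-0.923, -0.383, 0.02, 492.194], [-0.264, 0.597, -0.758, 209.199], [0.279, -0.705, -0.652, 894.129], [0.0, 0.0, 0.0, 1.0]]}
wrist {'camera_matrix': [[386.162, 0.0, 314.829], [0.0, 386.162, 239.153], [0.0, 0.0, 1.0]], 'T_tool_cam': [[1.0, -0.0, 0.001, -0.375], [-0.001, -0.308, 0.951, -142.181], [0.0, -0.951, -0.308, 79.814], [0.0, 0.0, 0.0, 1.0]]}
```

View pics/scene0.png

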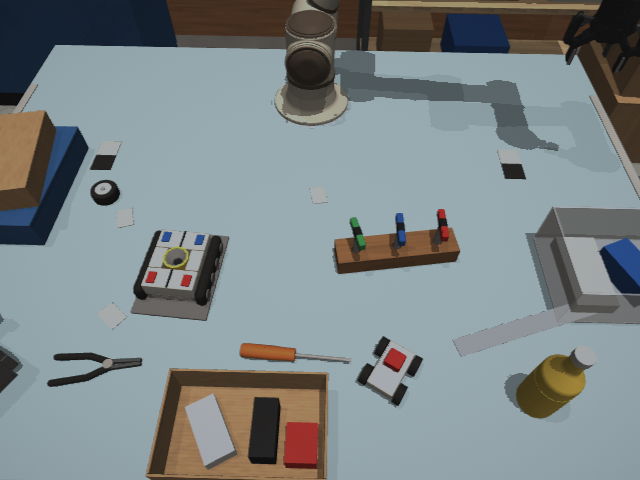

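View pics/side0.png

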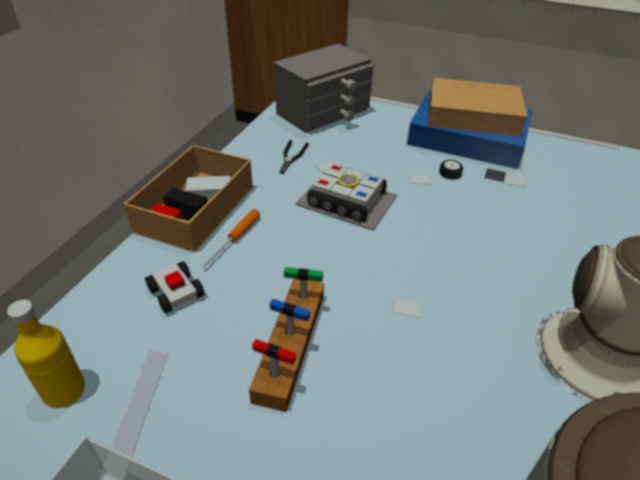

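View pics/wrist0.png

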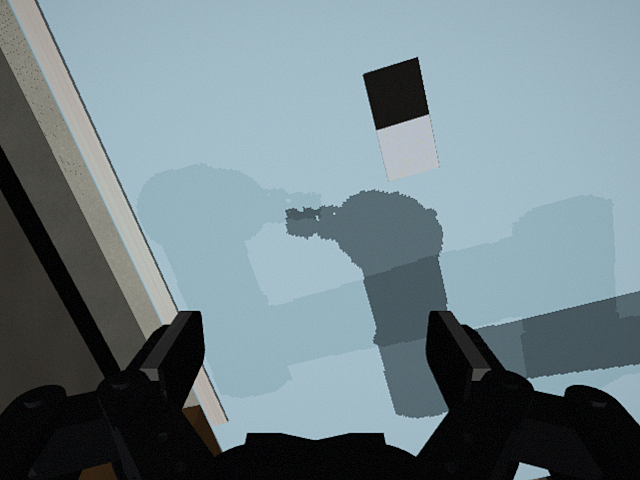

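The scene picture shows the red handle at about (443,225), blue (401,229), green (357,233) and the yellow collar at (176,258). In the side picture they're at (274,351), (289,309), (303,274) and (348,180).

```bash
cat > h.py <<'E'
from bench import arm
import cv2,numpy as np
from scipy.spatial.transform import Rotation as R
def w2(n,uv,d):
    p=arm.camera_params(n);K=np.array(p["camera_matrix"]);E=np.array(p["extrinsics"])
    uv=np.atleast_2d(uv).astype(float);d=np.atleast_1d(d)
    c=np.c_[(uv[:,0]-K[0,2])/K[0,0]*d,(uv[:,1]-K[1,2])/K[1,1]*d,d]
    return (c-E[:3,3])@E[:3,:3]
def ray(n,uv,z):
    p=arm.camera_params(n);E=np.array(p["extrinsics"])
    C=-E[:3,:3].T@E[:3,3];q=w2(n,uv,1.)-C
    return C+q*((z-C[2])/q[:,2])[:,None]
def wpts(T,uv,d):
    p=arm.camera_params("wrist");K=np.array(p["camera_matrix"]);M=np.array(p["T_tool_cam"])
    uv=np.atleast_2d(uv).astype(float);d=np.atleast_1d(d)
    c=np.c_[(uv[:,0]-K[0,2])/K[0,0]*d,(uv[:,1]-K[1,2])/K[1,1]*d,d]
    t=c@M[:3,:3].T+M[:3,3]
    return t@T[:3,:3].T+T[:3,3]
def pose(s):
    T=np.eye(4);T[:3,:3]=R.from_quat(s["ee_rot"]).as_matrix();T[:3,3]=s["position"];return T
E
python3 - <<'E'
from h import *
print(np.round(R.from_quat(arm.read_state()["ee_rot"]).as_matrix(),3))
seeds={"scene":dict(red=(443,225),blue=(401,229),green=(357,233),yel=(176,258)),"side":dict(red=(274,351),blue=(289,309),green=(303,274),yel=(348,180))}
hue=dict(red=(170,190),blue=(105,125),green=(45,80),yel=(22,33))
for n in seeds:
    im=np.load(f"pics/{n}0i.npy");d=np.load(f"pics/{n}0.npy");h=cv2.cvtColor(im,cv2.COLOR_RGB2HSV).astype(int)
    for k,(u,v) in seeds[n].items():
        H=h[:,:,0].copy()
        if k=="red":H[H<90]+=180
        m=(H>=hue[k][0])&(H<=hue[k][1])&(h[:,:,1]>120)
        w=np.zeros_like(m);w[v-25:v+25,u-25:u+25]=1;m&=w
        vv,uu=np.nonzero(m);P=w2(n,np.c_[uu,vv],d[vv,uu]);ok=d[vv,uu]>0;P=P[ok]
        z0=50 if k=="yel" else 80
        P=P[(P[:,2]>z0)&(P[:,2]<115)]
        c=P[:,:2]-P[:,:2].mean(0);e,V=np.linalg.eigh(c.T@c);a=np.degrees(np.arctan2(V[1,1],V[0,1]))%180
        pr=c@V[:,1]
        print(n,k,len(P),"mean",P.mean(0).round(1),"zmax",np.percentile(P[:,2],[5,50,95]).round(1),"ang",a.round(1),"len",np.ptp(pr).round(1),"bbox ctr",((P.min(0)+P.max(0))/2).round(1))
E
```

```text
[[-0.287 -0.     0.958]
 [-0.958 -0.002 -0.287]
 [ 0.002 -1.     0.   ]]
scene red 188 mean [501.1 279.  100.6] zmax [ 92.4 101.9 104.2] ang 0.2 len 69.9 bbox ctr [494.6 279.3  96. ]
scene blue 175 mean [513.8 195.6 101.2] zmax [ 92.6 102.3 104.5] ang 0.7 len 70.8 bbox ctr [507.2 196.1  96.5]
scene green 161 mean [526.4 113.2 101.3] zmax [ 93.7 102.  104.7] ang 14.4 len 69.4 bbox ctr [520.9 112.6  97.1]
scene yel 167 mean [ 567.4 -237.1   59.7] zmax [52.9 60.5 63.2] ang 15.1 len 50.1 bbox ctr [ 562.  -240.    57.6]
side red 407 mean [488.4 283.5 100.4] zmax [ 92.  102.1 104.9] ang 0.8 len 67.0 bbox ctr [491.  281.7  96.3]
side blue 310 mean [503.1 199.9 100.7] zmax [ 93.3 102.1 104.6] ang 0.7 len 67.0 bbox ctr [504.3 198.2  98.5]
side green 271 mean [516.  116.  100.1] zmax [ 92.5 101.5 104.7] ang 15.0 len 66.6 bbox ctr [517.2 114.8  98.1]
side yel 74 mean [ 556.8 -228.8   60.5] zmax [56.8 61.1 62.5] ang 12.3 len 47.6 bbox ctr [ 561.9 -235.9   58.2]
```

```bash
python3 -m creep '[[[35,-35,0],[0,0,0.05],1],[[65,-65,-5],[0,0,0.1],1],[[95,-95,-10],[0,0,0.15],1],[[125,-125,-15],[0,0,0.2],1],[[155,-155,-20],[0,0,0.25],1],[[185,-185,-25],[0,0,0.3],1],[[215,-215,-30],[0,0,0.3],1],[[245,-245,-30],[0,0,0.3],1],[[275,-275,-30],[0,0,0.3],1],[[300,-300,-30],[0,0,0.3],1],[[314,-318,-30],[0,0,0.3],1],[[314,-318,-30],[0,0,0.3],1]]'
python3 - <<'E'
from h import *
s=arm.read_state();print(s["joints"],s["position"],np.abs(s["joint_vel"]).max(),np.degrees(R.from_quat(s["ee_rot"]).as_rotvec()))
im,d=arm.get_image("wrist");cv2.imwrite("pics/w1.png",im[:,:,::-1]);np.savez("pics/w1.npz",im=im,d=d,T=pose(s))
E
```

```text
clock: 1.15
position: [495.7, 276.6, 200.7]
ee_rot: [0.501, -0.499, 0.499, -0.5]
contact_force: [0.4, 0.4, 0.7]
gripper_width: 85.4
[ 7.94649455e-01  3.12387189e-01 -1.81161531e-01  6.71127477e-04
 -1.07873228e+00  7.78904365e-01] [495.7301884  276.62569361 200.72568258] 0.07612939863053374 [-69.45354184  69.13849172 -69.19756111]
```

View pics/w1.png

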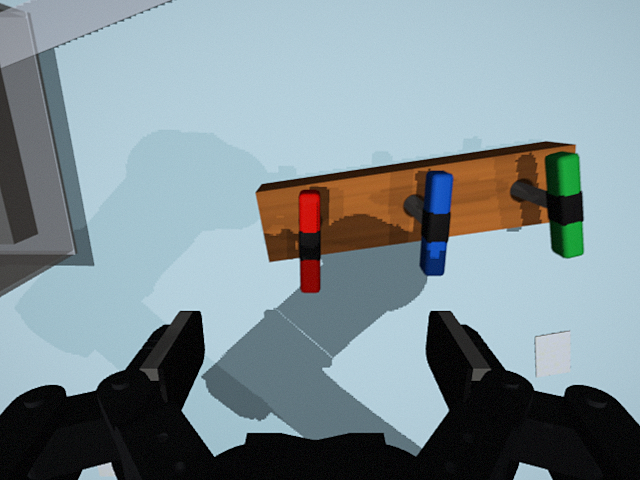

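The wrist view shows the red bar upright at (310,242), its top face spanning rows 190–292, with blue at (436,223) and green at (565,205). I'll measure the red bar here.

Run:
```python
from h import *
z=np.load("pics/w1.npz");im,d,T=z["im"],z["d"],z["T"]
h=cv2.cvtColor(im,cv2.COLOR_RGB2HSV).astype(int)
def bar(u0,u1,v0,v1):
    vv,uu=np.mgrid[v0:v1,u0:u1];vv=vv.ravel();uu=uu.ravel()
    P=wpts(T,np.c_[uu,vv],d[vv,uu]);P=P[(P[:,2]>98)&(P[:,2]<112)]
    r=cv2.minAreaRect(P[:,:2].astype(np.float32));print(r,np.percentile(P[:,2],[5,50,95]),P.mean(0))
bar(285,335,180,305);bar(405,460,160,285);bar(545,590,145,262)
s=arm.read_state();print(s["clock"],s["position"],R.from_quat(s["ee_rot"]).as_matrix().round(3))
```

```text
((493.47186279296875, 279.87060546875), (69.74110412597656, 14.033356666564941), 0.4114965796470642) [100.34074677 102.57402997 103.73144457] [495.48012291 279.68822359 102.42366561]
((506.3894348144531, 196.0480194091797), (69.30753326416016, 14.680702209472656), 0.9998994469642639) [ 99.87338424 102.51201848 103.73304496] [508.11947977 196.74832619 102.31894354]
((519.058837890625, 112.28712463378906), (69.39300537109375, 15.12977409362793), 15.510478019714355) [ 99.23695807 102.47701519 103.73573742] [520.76463787 113.88144697 102.1992613 ]
1.2 [494.52009478 278.27867448 200.70811281] [[ 0.004 -0.001  1.   ]
 [-1.    -0.001  0.004]
 [ 0.001 -1.    -0.001]]
```

```bash
python3 -m creep '[[[5,-40,0],[0,0,0],1],[[10,-80,0],[0,0,0],1],[[16,-120,0],[0,0,0],1],[[21,-160,0],[0,0,0],1],[[27,-200,0],[0,0,0],1],[[32,-240,0],[0,0,0],1],[[38,-280,0],[0,0,0],1],[[43,-320,0],[0,0,0],1],[[49,-360,0],[0,0,0],1],[[54,-400,0],[0,0,0],1],[[60,-440,0],[0,0,0],1],[[65,-480,0],[0,0,0],1]]' && python3 -m creep '[[[3,-30,0],[0,0,0],1],[[5,-38,0],[0,0,0],1],[[5,-38,0],[0,0,0],1],[[5,-38,0],[0,0,0],1]]'
python3 - <<'E'
from h import *
s=arm.read_state();print(s["joints"],s["position"],R.from_quat(s["ee_rot"]).as_matrix().round(3))
im,d=arm.get_image("wrist");cv2.imwrite("pics/w2.png",im[:,:,::-1]);np.savez("pics/w2.npz",im=im,d=d,T=pose(s))
E
```

```text
clock: 2.2
position: [558.4, -200.0, 201.3]
ee_rot: [-0.503, 0.497, -0.497, 0.503]
contact_force: [0.6, 0.2, -0.8]
gripper_width: 85.3
clock: 2.53
position: [563.1, -236.3, 200.8]
ee_rot: [0.502, -0.498, 0.497, -0.502]
contact_force: [-0.6, 1.0, -0.1]
gripper_width: 85.3
[-1.32851258e-01  3.83048972e-01 -7.34913963e-02 -5.69883519e-04
 -1.11519168e+00  1.71321388e+00] [ 563.07250388 -236.31501622  200.83117515] [[ 0.009 -0.001  1.   ]
 [-1.     0.001  0.009]
 [-0.001 -1.    -0.001]]
```

View pics/w2.png

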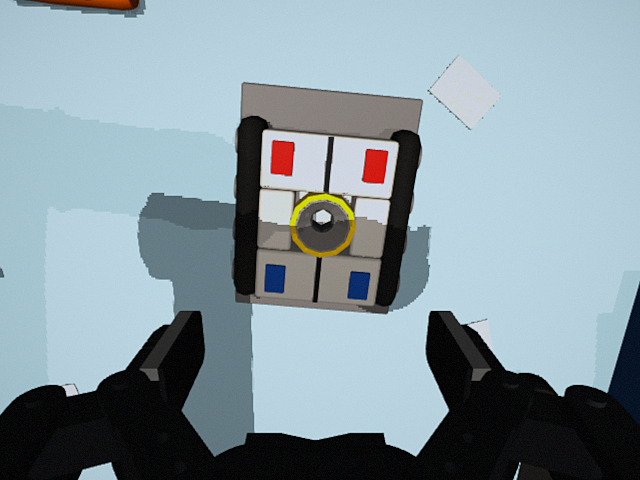

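The wrist view shows the collar ring centred near (322,225) and the hex hole near (322,216). The fore-aft deck line runs from about (331,138) to (316,300). I'll fit these in world axes.

Run:
```python
from h import *
z=np.load("pics/w2.npz");im,d,T=z["im"],z["d"],z["T"]
# yellow ring
h=cv2.cvtColor(im,cv2.COLOR_RGB2HSV).astype(int)
m=((h[:,:,0]>=22)&(h[:,:,0]<=34)&(h[:,:,1]>150)); m[:180]=0;m[270:]=0;m[:,:280]=0;m[:,370:]=0
vv,uu=np.nonzero(m);P=wpts(T,np.c_[uu,vv],d[vv,uu]);print("z",np.percentile(P[:,2],[5,50,95]))
P=P[(P[:,2]>57)&(P[:,2]<66)]
print("ring circ",cv2.minEnclosingCircle(P[:,:2].astype(np.float32)),P.mean(0))
# inner edge
r=np.hypot(*(P[:,:2]-cv2.minEnclosingCircle(P[:,:2].astype(np.float32))[0]).T);print(np.percentile(r,[1,5,95,99]))
# line: dark pixels per row
def at(u,v,zz):
    C=wpts(T,[(u,v)],0.)[0];q=wpts(T,[(u,v)],1.)[0]-C;return C+q*(zz-C[2])/q[2]
g=im.astype(int).sum(2);L=[]
for v in list(range(142,186))+list(range(262,300)):
    c=int(331-(v-138)*15/162);w=255*3-g[v,c-9:c+10].astype(float);w-=np.median(w);w[w<60]=0
    if w.sum()>0:L.append((c-9+(w*np.arange(19)).sum()/w.sum(),v))
dz=[d[160,300],d[280,290]];Z=[wpts(T,[(300,160)],dz[0])[0][2],wpts(T,[(290,280)],dz[1])[0][2]];print("deck z",Z)
Q=np.array([at(u,v,np.mean(Z)) for u,v in L])[:,:2].astype(np.float32)
f=cv2.fitLine(Q,cv2.DIST_HUBER,0,.01,.01).ravel();print("line",f,"deg",np.degrees(np.arctan2(f[1],f[0])))
t=(565-f[2])/f[0];print("line y at x=565",f[3]+t*f[1])
# hex floor: light region
s=im[205:230,308:336];gg=cv2.cvtColor(s,cv2.COLOR_RGB2GRAY);vv,uu=np.nonzero(gg>170);vv+=205;uu+=308
print(len(vv),"hex px",uu.mean(),vv.mean(),wpts(T,[(uu.mean(),vv.mean())],np.median(d[vv,uu])), at(uu.mean(),vv.mean(),25))
cv2.imwrite("pics/c2.png",cv2.resize(im[180:275,270:375],None,fx=6,fy=6,interpolation=cv2.INTER_CUBIC)[:,:,::-1])
```

```text
z [56.42517389 60.75015575 61.8693516 ]
ring circ ((561.6968383789062, -241.881591796875), 25.36541748046875) [ 563.3135632  -241.91291471   60.71298504]
[20.5714345  20.86685436 24.78404129 25.14744636]
deck z [np.float64(57.00394067746362), np.float64(56.815907162460775)]
line [ 9.9679393e-01 -8.0011383e-02  5.7304956e+02 -2.4293362e+02] deg -4.58922
line y at x=565 -242.28749
144 hex px 322.47222222222223 216.27777777777777 [[ 560.19049242 -242.94740014   24.83174793]] [ 560.23432538 -242.943535     25.        ]
```

View pics/c2.png

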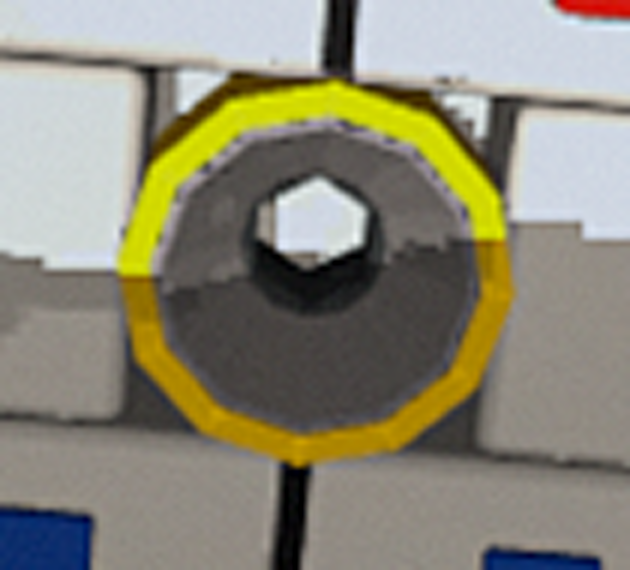

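Run:
```python
from h import *
from scipy.optimize import least_squares
z=np.load("pics/w2.npz");im,d,T=z["im"],z["d"],z["T"]
h=cv2.cvtColor(im,cv2.COLOR_RGB2HSV).astype(int)
m=((h[:,:,0]>=22)&(h[:,:,0]<=34)&(h[:,:,1]>120)); m[:180]=0;m[270:]=0;m[:,:280]=0;m[:,370:]=0
vv,uu=np.nonzero(m);P=wpts(T,np.c_[uu,vv],d[vv,uu])
P=P[(P[:,2]>59.5)];print(len(P),cv2.minEnclosingCircle(P[:,:2].astype(np.float32)),cv2.minAreaRect(P[:,:2].astype(np.float32)))
f=least_squares(lambda p:np.maximum(0,abs(np.hypot(P[:,0]-p[0],P[:,1]-p[1])-p[2])-1.5),[562,-242,22.5]);print(f.x,f.cost)
f=least_squares(lambda p:np.hypot(P[:,0]-p[0],P[:,1]-p[1])-p[2],[562,-242,22.5],loss="soft_l1");print(f.x,f.cost)
s=arm.read_state();print(s["position"])
```

```text
932 ((589.7353515625, -237.7909698486328), 53.37309646606445) ((587.3333129882812, -248.1056671142578), (49.56350326538086, 102.90364074707031), 76.89053344726562)
[ 563.87570388 -241.8695104    23.65058   ] 10786.709828539406
[ 561.99639249 -242.02961672   22.78818648] 867.2951663852512
[ 563.13727418 -235.74514126  201.08808838]
```

```bash
python3 -m creep '[[[-5,40,0],[0,0,0],1],[[-10,80,0],[0,0,0],1],[[-16,120,0],[0,0,0],1],[[-21,160,0],[0,0,0],1],[[-27,200,0],[0,0,0],1],[[-32,240,0],[0,0,0],1],[[-38,280,0],[0,0,0],1],[[-43,320,0],[0,0,0],1],[[-49,360,0],[0,0,0],1],[[-54,400,0],[0,0,0],1],[[-60,440,0],[0,0,0],1],[[-65,480,0],[0,0,0],1]]' && python3 -m creep '[[[-4,30,0],[0,0,0.01],1],[[-4.7,37,0],[0,0,0.01],1],[[-4.7,37,-20],[0,0,0.01],1],[[-4.7,37,-40],[0,0,0.01],1],[[-4.7,37,-60],[0,0,0.01],1],[[-4.7,37,-80],[0,0,0.01],1],[[-4.7,37,-80],[0,0,0.01],1],[[-4.7,37,-80],[0,0,0.01],1]]'
python3 - <<'E'
from h import *
s=arm.read_state();print(s["joints"],s["position"],R.from_quat(s["ee_rot"]).as_matrix().round(3))
im,d=arm.get_image("wrist");cv2.imwrite("pics/w3.png",im[:,:,::-1]);np.savez("pics/w3.npz",im=im,d=d,T=pose(s))
E
```

```text
clock: 3.58
position: [495.8, 246.1, 202.0]
ee_rot: [-0.503, 0.497, -0.497, 0.503]
contact_force: [1.6, 0.3, -0.5]
gripper_width: 85.5
clock: 4.25
position: [492.4, 279.8, 121.0]
ee_rot: [0.506, -0.495, 0.495, -0.504]
contact_force: [0.3, 0.9, 0.4]
gripper_width: 85.5
[ 8.03020908e-01  3.90684944e-01 -2.86289835e-01  2.75177734e-04
 -8.95970161e-01  7.88530144e-01] [492.35365333 279.84645845 121.03739798] [[ 0.021 -0.001  1.   ]
 [-1.    -0.002  0.021]
 [ 0.002 -1.    -0.001]]
```

View pics/w3.png

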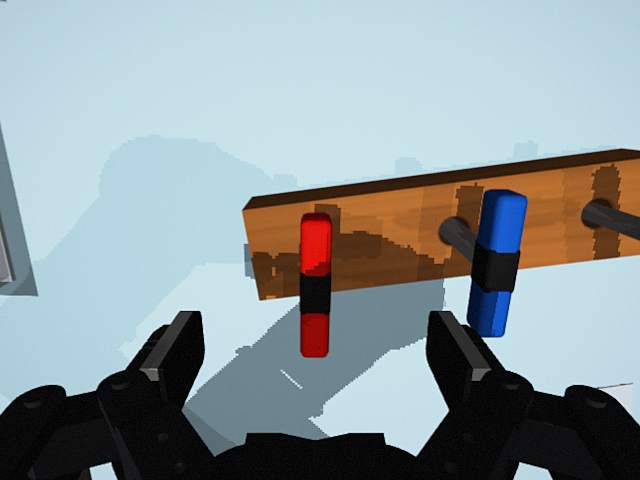

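The red bar sits centred between the jaws at (315,285), and the blue one is clear of the right finger. Next I descend and grip.

```bash
python3 -m creep '[[[0.3,0.2,-15],[0,0,-0.01],1],[[0.3,0.2,-30],[0,0,-0.01],1],[[0.3,0.2,-46],[0,0,-0.01],1],[[0.3,0.2,-46],[0,0,-0.01],1],[[0.3,0.2,-46],[0,0,-0.01],0],[[0.3,0.2,-46],[0,0,-0.01],-0.4],[[0.3,0.2,-46],[0,0,-0.01],-1],[[0.3,0.2,-46],[0,0,-0.01],-1],[[0.3,0.2,-46],[0,0,-0.01],-1],[[0.3,0.2,-46],[0,0,-0.01],-1],[[0.3,0.2,-46],[0,0,-0.01],-1],[[0.3,0.2,-46],[0,0,-0.01],-1]]'
python3 - <<'E'
from h import *
s=arm.read_state();print(s["gripper_width"],s["position"],s["contact_force"],s["wrist_torque"])
E
```

```text
clock: 5.3
position: [494.1, 280.1, 76.0]
ee_rot: [-0.502, 0.498, -0.498, 0.503]
contact_force: [-0.5, -0.0, 4.8]
gripper_width: 12.9
12.889201737644164 [494.10290207 280.11179101  76.02846578] [-0.50493169 -0.00726235  4.79661391] [-0.12281541  0.22917658 -0.02934737]
```

```bash
python3 -m creep '[[[0,0,5],[0,0,0],-1],[[0,0,15],[0,0,0],-1],[[0,0,30],[0,0,0],-1],[[0,0,50],[0,0,0],-1],[[0,0,75],[0,0,0],-1],[[0,0,105],[0,0,0],-1],[[0,0,130],[0,0,0],-1],[[0,0,145],[0,0,0],-1],[[0,0,145],[0,0,0],-1],[[0,0,145],[0,0,0],-1]]'
python3 - <<'E'
from h import *
s=arm.read_state();print(s["gripper_width"],s["position"],s["contact_force"],s["wrist_torque"],R.from_quat(s["ee_rot"]).as_matrix().round(3))
im,d=arm.get_image("wrist");cv2.imwrite("pics/w4.png",im[:,:,::-1]);np.savez("pics/w4.npz",im=im,d=d,T=pose(s))
im,d=arm.get_image("side");cv2.imwrite("pics/s4.png",im[:,:,::-1])
im,d=arm.get_image("scene");cv2.imwrite("pics/c4.png",im[:,:,::-1])
E
```

```text
clock: 6.13
position: [493.6, 280.0, 221.0]
ee_rot: [-0.502, 0.498, -0.498, 0.503]
contact_force: [-0.2, 0.4, -1.8]
gripper_width: 12.8
12.796180296397939 [493.55069294 280.04869607 220.95544361] [-0.18988567  0.42348859 -1.84876099] [-0.07616104  0.0561198   0.01479998] [[ 0.009  0.001  1.   ]
 [-1.     0.002  0.009]
 [-0.002 -1.     0.001]]
```

View pics/w4.png

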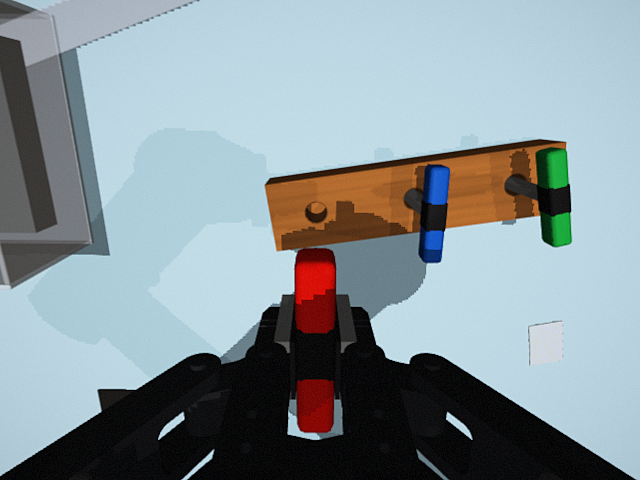

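View pics/s4.png

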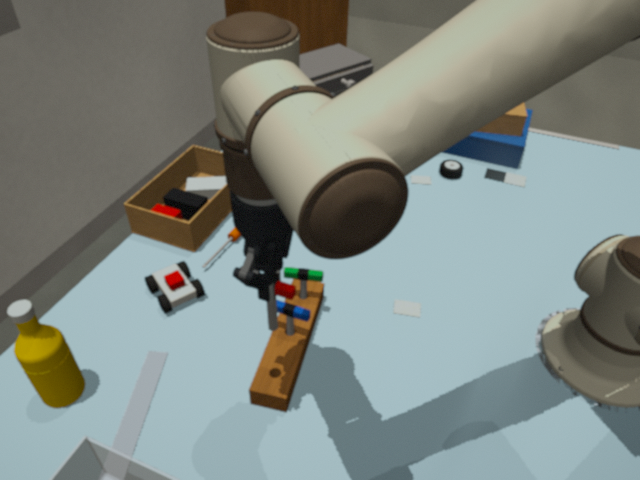

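The red key is in the grip, with its bar in the wrist view at rows 248–432 near column 315. Its hole at (316,211) is empty, and the blue and green keys are still in place. Next I check the bar's pose in the hand.

Run:
```python
from h import *
z=np.load("pics/w4.npz");im,d,T=z["im"],z["d"],z["T"]
h=cv2.cvtColor(im,cv2.COLOR_RGB2HSV).astype(int);H=h[:,:,0].copy();H[H<90]+=180
m=(H>172)&(H<188)&(h[:,:,1]>150);vv,uu=np.nonzero(m);k=(vv>240)&(vv<440)&(abs(uu-315)<30);vv=vv[k];uu=uu[k]
P=wpts(T,np.c_[uu,vv],d[vv,uu]);print("z pct",np.percentile(P[:,2],[2,10,50,90,98]))
Q=P[P[:,2]>np.percentile(P[:,2],50)-5];print(cv2.minAreaRect(Q[:,:2].astype(np.float32)),"hold z",T[2,3]+18.7)
t=P[P[:,2]>np.median(P[:,2])-2.5];A=np.c_[t[:,:2]-t[:,:2].mean(0),np.ones(len(t))];print(len(t),np.linalg.lstsq(A,t[:,2],rcond=None)[0])
```

```text
z pct [236.05517221 244.84686977 247.2403775  248.11468323 248.69764447]
((515.9841918945312, 280.2157897949219), (114.71430206298828, 17.108287811279297), 0.7063202857971191) hold z 239.6554436098677
4787 [ 7.50655183e-02 -1.11001075e-02  2.47911203e+02]
```

Run:
```python
from h import *
z=np.load("pics/w4.npz");im,d,T=z["im"],z["d"],z["T"]
for v in range(244,440,8):
    p=wpts(T,np.c_[[306,315,324],[v]*3],d[v,[306,315,324]]);print(v,p[1].round(1),p[[0,2],2].round(1))
print("edges")
for v in (280,310,360,400):
    uu=np.arange(285,346);p=wpts(T,np.c_[uu,[v]*61],d[v,uu]);h=p[:,2];k=h>245;print(v,uu[k].min(),uu[k].max(),p[k][[0,-1],:2].round(1).tolist())
```

```text
244 [464.2 279.7  39.6] [40.1 39.5]
252 [527.6 280.2 236.4] [237.9 237.2]
260 [527.8 280.2 244.7] [244.6 245.4]
268 [526.  280.2 247.2] [246.8 247.6]
276 [523.2 280.1 247.2] [247.3 247.2]
284 [520.2 280.1 246.8] [246.2 247.7]
292 [518.2 280.1 248.6] [247.3 248.1]
300 [514.8 280.1 247.6] [247.3 247.1]
308 [511.5 280.  247. ] [247.8 247.4]
316 [508.5 280.  247.1] [247.7 248.5]
324 [505.  280.  246.2] [247.6 247.4]
332 [502.7 280.  247.7] [248.5 247.7]
340 [499.5 279.9 247.4] [246.9 247.5]
348 [497.2 279.9 248.9] [246.8 247.4]
356 [493.1 279.9 247.6] [247.3 247.2]
364 [490.3 279.8 248.2] [247.  247.6]
372 [486.9 279.8 248. ] [247.7 248.1]
380 [482.9 279.8 247.2] [248.2 247.8]
388 [479.9 279.7 247.8] [247.7 248. ]
396 [476.1 279.7 247.5] [247.4 248.5]
404 [472.5 279.7 247.3] [246.7 247.9]
412 [469.3 279.6 247.8] [247.5 246.7]
420 [465.7 279.6 247.8] [247.3 247.4]
428 [462.4 279.6 248.2] [248.  247.4]
436 [211.6 277.3   0.6] [-0.7  0.4]
edges
280 295 335 [[521.1, 286.8], [521.2, 273.5]]
310 296 334 [[510.0, 286.5], [510.3, 273.6]]
360 285 345 [[506.4, 288.6], [507.0, 271.5]]
400 285 345 [[492.2, 288.8], [492.9, 271.0]]
```

```bash
python3 -m creep '[[[5,-40,0],[0,0,-0.01],-1],[[10,-80,0],[0,0,-0.02],-1],[[16,-120,0],[0,0,-0.03],-1],[[21,-160,0],[0,0,-0.04],-1],[[26,-200,0],[0,0,-0.05],-1],[[31,-240,0],[0,0,-0.06],-1],[[37,-280,0],[0,0,-0.07],-1],[[42,-320,0],[0,0,-0.08],-1],[[47,-360,0],[0,0,-0.089],-1],[[52,-400,0],[0,0,-0.089],-1],[[58,-440,0],[0,0,-0.089],-1],[[63,-480,0],[0,0,-0.089],-1]]' && python3 -m creep '[[[3,-25,0],[0,0,0],-1],[[5.3,-42,0],[0,0,0],-1],[[5.3,-42,-20],[0,0,0],-1],[[5.3,-42,-40],[0,0,0],-1],[[5.3,-42,-60],[0,0,0],-1],[[5.3,-42,-75],[0,0,0],-1],[[5.3,-42,-75],[0,0,0],-1],[[5.3,-42,-75],[0,0,0],-1],[[5.3,-42,-75],[0,0,0],-1]]'
python3 - <<'E'
from h import *
s=arm.read_state();print(s["gripper_width"],s["position"],s["contact_force"],s["wrist_torque"],R.from_quat(s["ee_rot"]).as_matrix().round(3))
a=[]
for n in("scene","side","wrist"):
    im,d=arm.get_image(n);cv2.imwrite(f"pics/{n}5.png",im[:,:,::-1]);np.savez(f"pics/{n}5.npz",im=im,d=d,T=pose(s))
    if n=="scene":a.append(cv2.resize(im[200:330,110:240],(400,400),interpolation=2))
    if n=="side":a.append(cv2.resize(im[100:230,285:415],(400,400),interpolation=2))
cv2.imwrite("pics/m5.png",np.hstack(a)[:,:,::-1])
E
```

```text
clock: 7.28
position: [556.1, -201.9, 218.6]
ee_rot: [-0.48, 0.52, -0.519, 0.479]
contact_force: [1.5, -0.0, -0.0]
gripper_width: 12.8
clock: 8.03
position: [562.5, -242.2, 145.6]
ee_rot: [0.48, -0.519, 0.52, -0.48]
contact_force: [0.1, 0.4, -0.0]
gripper_width: 13.1
13.1161141385394 [ 562.52448708 -242.24051952  145.6342007 ] [ 0.07912132  0.37527365 -0.04341558] [ 0.00318661 -0.00699304  0.01170493] [[-0.079  0.     0.997]
 [-0.997 -0.001 -0.079]
 [ 0.001 -1.     0.   ]]
```

View pics/m5.png

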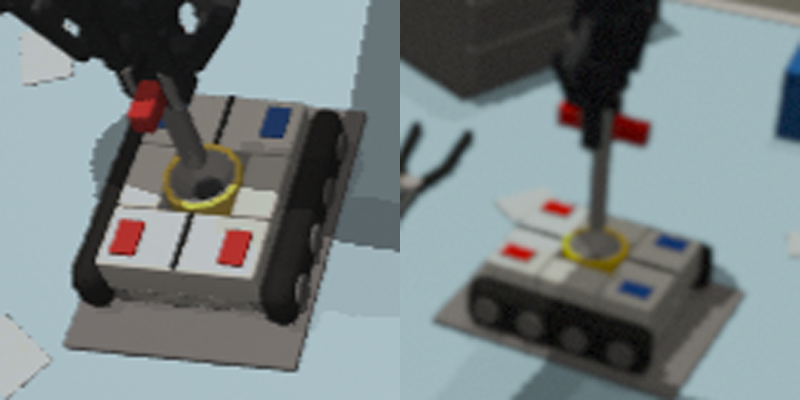

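View pics/wrist5.png

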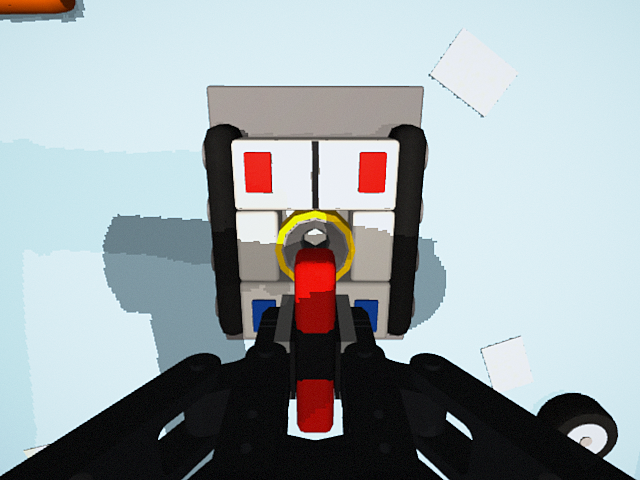

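The bar is parallel to the deck line (column 316) in the wrist view. The tip hangs inside the collar ring in both fixed views. Now I lower it slowly.

```bash
python3 -m creep '[[[0,0,-5],[0,0,0],-1],[[0,0,-10],[0,0,0],-1],[[0,0,-14],[0,0,0],-1],[[0,0,-18],[0,0,0],-1],[[0,0,-21],[0,0,0],-1],[[0,0,-24],[0,0,0],-1],[[0,0,-27],[0,0,0],-1],[[0,0,-29],[0,0,0],-1],[[0,0,-31],[0,0,0],-1],[[0,0,-31],[0,0,0],-1]]'; python3 -m creep '[[[0,0,-2],[0,0,0],-1],[[0,0,-4],[0,0,0],-1],[[0,0,-4],[0,0,0],-1]]';python3 - <<'E'
from h import *
s=arm.read_state();print(s["wrist_torque"])
E
```

```text
clock: 9.02
position: [561.9, -242.0, 113.8]
ee_rot: [-0.48, 0.52, -0.519, 0.479]
contact_force: [0.4, -0.4, -2.2]
gripper_width: 12.9
clock: 9.27
position: [561.9, -242.0, 109.9]
ee_rot: [-0.48, 0.52, -0.519, 0.48]
contact_force: [0.5, -1.0, -0.7]
gripper_width: 13.2
[-0.0099799  -0.00326636  0.02861733]
```

```bash
python3 -m creep '[[[0,0,-1.5],[0,0,0],-1],[[0,0,-3],[0,0,0],-1],[[0,0,-3],[0,0,0],-1]]'; python3 -m creep '[[[0,0,-1.5],[0,0,0],-1],[[0,0,-3],[0,0,0],-1],[[0,0,-3],[0,0,0],-1]]'
```

```text
clock: 9.52
position: [562.0, -242.0, 107.0]
ee_rot: [-0.48, 0.52, -0.519, 0.48]
contact_force: [-0.4, 1.2, -1.0]
gripper_width: 13.0
clock: 9.77
position: [562.0, -242.0, 104.0]
ee_rot: [-0.48, 0.52, -0.519, 0.48]
contact_force: [1.1, 0.4, -0.8]
gripper_width: 12.9
```

It is passing into the hexagon without force, so I continue down to the floor (expected TCP about 96).

```bash
python3 -m creep '[[[0,0,-1.5],[0,0,0],-1],[[0,0,-3],[0,0,0],-1],[[0,0,-3],[0,0,0],-1]]'; python3 -m creep '[[[0,0,-1.5],[0,0,0],-1],[[0,0,-3],[0,0,0],-1],[[0,0,-3],[0,0,0],-1]]'; python3 -m creep '[[[0,0,-1],[0,0,0],-1],[[0,0,-2],[0,0,0],-1],[[0,0,-2],[0,0,0],-1]]'
```

```text
clock: 10.02
position: [562.0, -242.0, 101.0]
ee_rot: [-0.48, 0.52, -0.519, 0.48]
contact_force: [1.3, 0.2, -1.9]
gripper_width: 13.3
clock: 10.27
position: [562.0, -242.0, 98.0]
ee_rot: [-0.48, 0.52, -0.519, 0.48]
contact_force: [0.3, 0.7, -1.7]
gripper_width: 13.0
clock: 10.52
position: [562.1, -242.1, 96.2]
ee_rot: [-0.48, 0.52, -0.52, 0.48]
contact_force: [0.8, 0.1, -2.3]
gripper_width: 12.8
```

```bash
python3 -m creep '[[[0,0,-1],[0,0,0],-1],[[0,0,-1],[0,0,0],-1]]'; python3 -m creep '[[[0,0,-1],[0,0,0],-1],[[0,0,-1],[0,0,0],-1]]'
```

```text
clock: 10.68
position: [562.2, -242.2, 96.1]
ee_rot: [0.48, -0.519, 0.52, -0.48]
contact_force: [0.1, 0.8, 3.5]
gripper_width: 12.7
clock: 10.85
position: [562.4, -242.2, 96.0]
ee_rot: [0.48, -0.519, 0.52, -0.48]
contact_force: [-1.6, 0.8, 7.9]
gripper_width: 13.0
```

The floor is reached: TCP stops at 96.0 with force rising to 8 N, which puts the handle centre at about 114. I ease off and release.

```bash
python3 -m creep '[[[0,0,1],[0,0,0],-1],[[0,0,1],[0,0,0],-0.6],[[0,0,1],[0,0,0],-0.4],[[0,0,1],[0,0,0],-0.2],[[0,0,1],[0,0,0],0.2],[[0,0,1],[0,0,0],0.6],[[0,0,1],[0,0,0],1],[[0,0,1],[0,0,0],1],[[0,0,1],[0,0,0],1],[[0,0,1],[0,0,0],1]]'; python3 -m creep '[[[0,0,10],[0,0,0],1],[[0,0,25],[0,0,0],1],[[0,0,45],[0,0,0],1],[[0,0,70],[0,0,0],1],[[0,0,95],[0,0,0],1],[[0,0,105],[0,0,0],1],[[0,0,105],[0,0,0],1],[[0,0,105],[0,0,0],1]]'
python3 - <<'E'
from h import *
s=arm.read_state();a=[]
for n in("scene","side","wrist"):
    im,d=arm.get_image(n);np.savez(f"pics/{n}6.npz",im=im,d=d,T=pose(s))
    if n=="scene":a.append(cv2.resize(im[200:330,110:240],(400,400),interpolation=2))
    if n=="side":a.append(cv2.resize(im[100:230,285:415],(400,400),interpolation=2))
    if n=="wrist":cv2.imwrite("pics/wrist6.png",im[:,:,::-1])
    if n=="wrist":
        T=pose(s);vv,uu=np.mgrid[0:300,230:400];vv=vv.ravel();uu=uu.ravel()
        P=wpts(T,np.c_[uu,vv],d[vv,uu]);P=P[(P[:,2]>100)&(P[:,2]<150)]
        t=P[(P[:,2]>np.percentile(P[:,2],30)-1)]
        A=np.c_[t[:,:2]-t[:,:2].mean(0),np.ones(len(t))];print("top plane slopes",np.linalg.lstsq(A,t[:,2],rcond=None)[0],np.percentile(P[:,2],[10,50,90]))
        print(cv2.minAreaRect(P[:,:2].astype(np.float32)))
cv2.imwrite("pics/m6.png",np.hstack(a)[:,:,::-1])
E
```

```text
clock: 11.68
position: [562.1, -242.0, 95.3]
ee_rot: [-0.48, 0.52, -0.52, 0.48]
contact_force: [0.4, -0.8, 0.1]
gripper_width: 85.4
clock: 12.35
position: [561.9, -241.8, 200.5]
ee_rot: [0.479, -0.52, 0.52, -0.48]
contact_force: [-0.2, -0.1, -0.9]
gripper_width: 85.5
top plane slopes [ 1.31333653e-06 -3.45158303e-03  1.24501719e+02] [122.84460745 124.39652438 125.34168237]
((564.1755981445312, -242.35354614257812), (14.119383811950684, 67.22847747802734), 85.19204711914062)
```

View pics/m6.png

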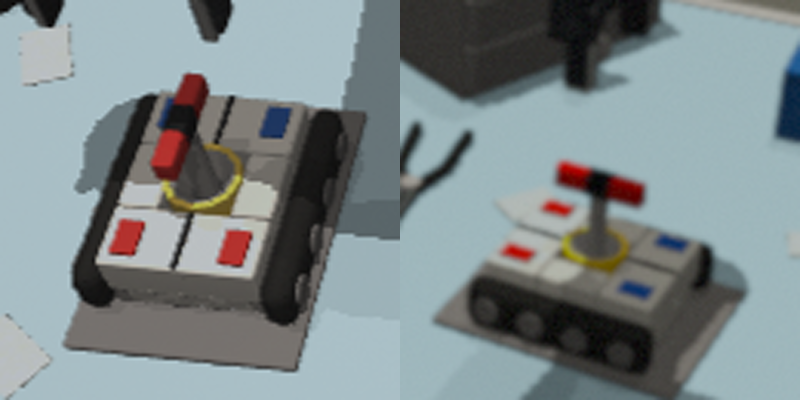

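View pics/wrist6.png

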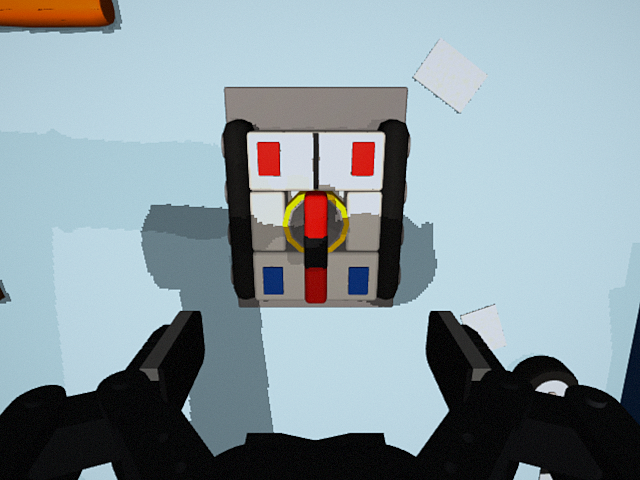

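The key stands upright in the collar in all three views, with its bar parallel to the deck line. The wrist depth puts the top at 124.4 where 123 is expected, so I check with the other cameras.

Run:
```python
from h import *
# tops: seat (now) vs stand keys, same cameras
for n,seeds in {"scene":dict(now=(172,240),blue=(401,229),green=(357,233)),"side":dict(now=(350,160),blue=(289,309),green=(303,274))}.items():
    z=np.load(f"pics/{n}6.npz");im,d=z["im"],z["d"];h=cv2.cvtColor(im,cv2.COLOR_RGB2HSV).astype(int)
    for k,(u,v) in seeds.items():
        m=h[:,:,1]>150;w=np.zeros_like(m);w[v-28:v+28,u-28:u+28]=1;vv,uu=np.nonzero(m&w)
        P=w2(n,np.c_[uu,vv],d[vv,uu]);P=P[P[:,2]>(100 if k=="now" else 85)]
        t=P[P[:,2]>P[:,2].max()-5];print(n,k,len(P),"top",np.percentile(P[:,2],[50,75,90,95]).round(1),"bbox",P.min(0).round(1),P.max(0).round(1))
s=arm.read_state();im,d=arm.get_image("wrist");T=pose(s)
vv,uu=np.mgrid[185:312,308:325];vv=vv.ravel();uu=uu.ravel();P=wpts(T,np.c_[uu,vv],d[vv,uu]);P=P[(P[:,2]>118)]
print("wrist top",np.median(P[:,2]),P[:,0].min(),P[:,0].max(),len(P))
vv,uu=np.mgrid[140:185,260:300];P=wpts(T,np.c_[uu.ravel(),vv.ravel()],d[140:185,260:300].ravel());print("deck front",np.median(P[:,2]))
vv,uu=np.mgrid[400:410,260:300];vv,uu=np.mgrid[40:80,150:210];P=wpts(T,np.c_[uu.ravel(),vv.ravel()],d[40:80,150:210].ravel());print("table",np.median(P[:,2]))
```

```text
scene now 227 top [121.6 123.1 124.  124.4] bbox [ 526.7 -249.2  107.4] [1069.9   55.3  838.3]
scene blue 157 top [102.2 103.4 104.  104.4] bbox [472.8 189.2  86.7] [542.3 202.6 106.3]Traceback (most recent call last):
  File "<stdin>", line 8, in <module>
    return umr_maximum(a, axis, None, out, keepdims, initial, where)
ValueError: zero-size array to reduction operation maximum which has no identity
```

Run:
```python
from h import *
z=np.load("pics/scene6.npz");cv2.imwrite("pics/scene6.png",z["im"][:,:,::-1])
z=np.load("pics/side6.npz");cv2.imwrite("pics/side6.png",z["im"][:,:,::-1])
```

```text
(no output)
```

View pics/scene6.png

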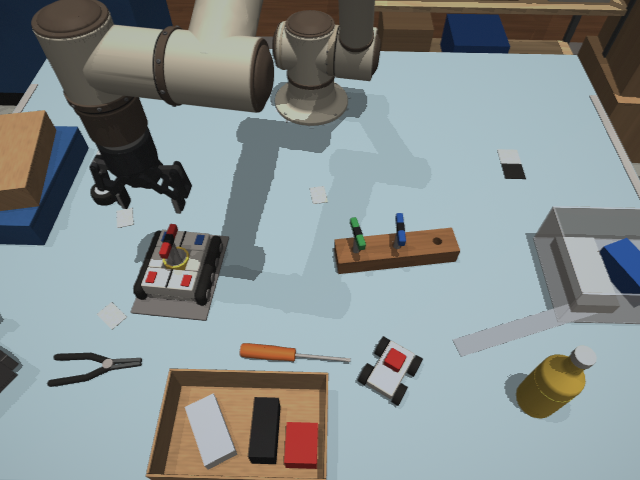

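View pics/side6.png

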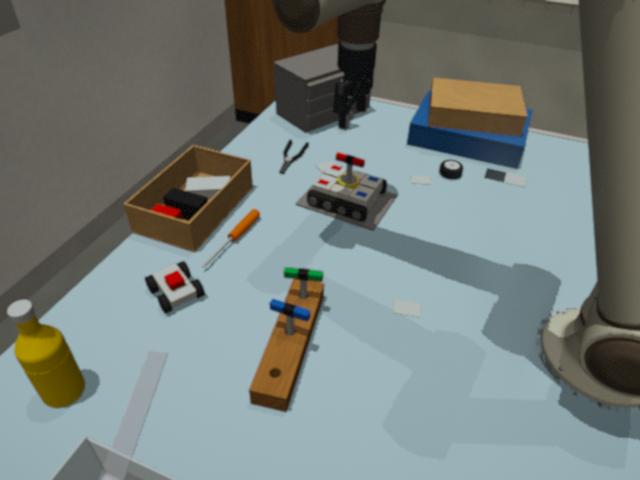

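Green (357,233) and blue (401,229) are still in the stand, and the red key stands in the collar at (172,240). The empty result for green was only my saturation threshold. One last height check before handing in.

Run:
```python
from h import *
for n,ss in {"scene":dict(now=(172,240),blue=(401,229),green=(357,233)),"side":dict(now=(350,160),blue=(289,309),green=(303,274))}.items():
    z=np.load(f"pics/{n}6.npz");im,d=z["im"],z["d"];h=cv2.cvtColor(im,cv2.COLOR_RGB2HSV).astype(int)
    for k,(u,v) in ss.items():
        m=h[:,:,1]>110;w=np.zeros_like(m);w[v-24:v+24,u-24:u+24]=1;vv,uu=np.nonzero(m&w)
        P=w2(n,np.c_[uu,vv],d[vv,uu]);P=P[(P[:,2]>(105 if k=="now" else 85))&(P[:,2]<140)]
        if len(P):print(n,k,len(P),np.percentile(P[:,2],[50,75,90]).round(1))
z=np.load("pics/wrist6.npz");d,T=z["d"],z["T"]
def med(v0,v1,u0,u1):
    vv,uu=np.mgrid[v0:v1,u0:u1];return wpts(T,np.c_[uu.ravel(),vv.ravel()],d[v0:v1,u0:u1].ravel())
P=med(185,312,308,325);P=P[P[:,2]>115];print("top",np.median(P[:,2]),P[:,0].min(),P[:,0].max());print("deck",np.median(med(140,185,255,300)[:,2]),"table",np.median(med(40,80,150,210)[:,2]))
```

```text
scene now 258 [121.5 123.1 124. ]
scene blue 178 [102.  103.3 104. ]
scene green 166 [102.2 103.2 104.2]
side now 164 [120.5 123.1 124. ]
side blue 352 [101.7 103.2 104.2]
side green 321 [100.4 102.8 104.2]
top 124.55273755730266 527.8706706041471 641.4081644974208
deck 59.29660601951403 table 1.8158892474024668
```

```bash
python3 -c "
from bench import arm
s=arm.read_state();print(s['clock'],s['joint_vel'],s['contact_force']);print(arm.job_done())"
```

```text
12.5 [-0.00089125  0.0042443   0.00316198  0.00520208  0.00099564  0.00059172] [ 0.60304832 -0.44107913 -1.06145218]
the job is handed in; nothing more can be done
None
```

The red key is standing upright and fully home in the collar's hex socket, and I handed the job in at 12.5 s. I lifted it from the stand, turned it about 5° to line up with the deck line, and lowered it in. It met no resistance until the floor, where the force rose to about 8 N. I then let go and backed the gripper about 105 mm clear.

- **Seating:** the scene and side cameras put the handle top about 20 mm above the blue and green handle tops. That means about 123 mm over the table, the expected height when fully home.
- **Lean and turn:** the bar is level to within the measurement noise. It lies at -4.8°, against -4.6° for the deck line.
- **Other keys:** blue and green are still in their holes, and the red hole is empty.
- **Disagreements:** the wrist camera read the handle top at 124.5 mm, but it also read the table at +1.8 mm, so I take that as an offset. My first automatic check missed the green key because the colour threshold was too strict. The picture and a repeat check both showed it in place.

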